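# Clear the truck off the toy bench hatch and press the touch catch so it springs ajar

### The arm

A 6-joint arm with a two-finger parallel gripper is mounted at the origin on the work surface. World frame = base frame: x ahead of the robot, y to its left, z up, the work surface at z = 0. Lengths are in m, angles in rad, forces in N, time in s.
With the tool pointing down it reaches from about 0.35 to 0.775 m from the base axis. Payload 7.3 kg.
Tool frame: the origin (TCP) lies at the very end of the fingers, on their centre line; the grasp point (between the pads) lies 19 mm behind it; z points along the fingers, y is the line along which they close (so a half turn about z gives the same grasp; the last joint's range is limited). The gripper opens to 92 mm and grips with 3 to 60 N. Pads are 19 mm wide; open, the fingers measure 130 mm over their backs; the gripper's body (75 mm by 190 mm) begins 47 mm behind the grasp point.
Start: joints at [-1.37, 0.342, 1.524, -0, 1.275, -0.146], TCP at [0.178, -0.494, 0.227] pointing down, gripper open.
Joint ranges: [-2.53, 2.53], [-0.77, 2.02], [0.04, 2.7], [-1, 4.14], [0.28, 2.66], [-3.11, 3.11]. Speed limits (rad/s): [2.57, 2.57, 3.14, 3.14, 3.14, 3.14].

### API

Orientations are given as [roll, pitch, yaw] about the fixed x, y, z axes, in that order (R = Rz(yaw) Ry(pitch) Rx(roll)).
In Python, from cell import * gives the robot as it stands.
- The arm moves only by the tool step_arm, never from a script. Its argument "commands" is a list of rows, each a list of 7 numbers: the opening, from 0 (shut) to 1 (fully open), then the shift along the world's x, y, z in cm, then the turn, a rotation vector about the world's x, y, z in rad. A call has 1 to 5 rows; each row is the pose to reach, as a shift and turn from the pose commanded when the call began; what a row does not reach only later rows make up. A row lasts 1/12 s, in which the tool goes at most 41.7 mm and 7.16 degrees, less where a joint would pass 70% of its speed; a pose out of reach is approached as far as the arm can. A call with a gripper value outside its range is refused whole. The fingers move at their own pace and stop on an object; "grip_force" is the grip in N (left out, the last holds). Time passes only in rows, so rows that repeat a pose let the fingers close. It gives the time, the measured TCP pose, the force, the opening and the grip force at its end, in the units of the state.
- observe(): the state, without advancing time (a new reading comes with each control period).
- read_camera(name): name is "scene" or "top" or "wrist"; returns the picture (480x640x3 uint8, red, green, blue); there is no depth.
- camera_model(name): a dict with "vfov" (degrees; the focal length in pixels is half the picture's height over the tangent of half this angle, whatever the lens; pixels are square), "cx", "cy" (the principal point, pixels), "world_to_cam" (4x4, takes a point from world to camera coordinates). Camera axes: x right, y up, looking along -z (the intrinsics and any distortion apply to the point x, -y, -z); pixel columns grow to the right and rows downward; lengths in m; the calibration is good to about 2 mm. A picture is of the moment at which its call begins: read the wrist's pose just before it. camera_model takes no time and is no camera call; for the wrist camera it gives the pose at the moment of the call.
- hand_in(): hands the job in; it is judged then, once.
The state is a dict: "time": time; "qpos": joint angles; "qvel": joint speeds; "joint_efforts": joint torques, N m; "tool_pos": TCP position; "tool_rot": TCP orientation; "contact_force": force on the tool from outside, world axes, zero at the start; "torque": the same for the moment, N m; "opening": finger opening in m; "grip_force": force on a finger pad.
Only numpy, scipy, OpenCV 4.12 (cv2) and the standard library are available. Lean on these libraries where they do the work, as an engineer would, in place of code of your own. Each camera call takes 0.05 s, during which the arm holds its last target. There are 200 camera calls.

### The job

A toy dumper truck is parked on the wooden spring hatch of the white toy bench. Push the truck along the bench top with your fingers, without picking it up, until it stands on the empty end of the bench clear of the hatch; then press the hatch down at the round steel spot on its front edge so that its push-to-open catch lets go and it springs ajar, and leave it standing ajar. Leave the other toys where they are.

Things in the scene. Friction and masses are not known exactly. Their poses are not given: they have to be found in the camera images.
- bench: fixed white low toy bench, top 120 mm high; it spans x -110 (front, towards the robot) to +130 mm and y -300 to +300 mm about its origin, which lies on the table. The hatch covers x -83 to +75, y -178 to -2 mm of its top. The end y 0 to +300 is the empty end: bare between x -65 and +85 mm, small toys only along its back and at its far corners. Cup and tower piece are at y below -225.
- hatch_press (a point): centre of the round steel spot (26 mm across) on top of the hatch, where the catch is: in the middle of the hatch's free front edge, 18 mm in from that edge; moves with the hatch. The hatch is a wooden panel 158 x 176 x 10 mm, its top 2 mm above the bench top (122 mm above the table), hinged along its back (+x of the bench), 140 mm from this point.
- hatch (a joint): angle of the hatch in rad: 0 shut and caught, positive opens upward. Pushing the spot down about 3 to 4 mm (about 5 N) frees the catch; it reaches a stop at 5.6 mm. Let go, it is lifted by a spring and comes to rest ajar at about 0.35 rad, its front edge about 55 mm up. It cannot be lifted before the catch is freed.
- truck: orange toy dumper truck, 130 mm long, 70 mm wide, 70 mm high, about 0.2 kg; its wheels do not turn, it slides. Origin: under its centre at the wheels' foot; its x points to its nose, y to its left, z up. The tipper's flat tailgate, 68 mm wide, is its rear face at x = -65 mm, from 18 to 62 mm above its foot. It starts on the hatch with its nose roughly towards the empty end.
- tower_piece: maroon wooden tower piece, 44 mm square, 80 mm tall with a cone top, standing on the bench near the front corner beyond the truck's tail; origin at the centre of its underside. Not to be disturbed.
- steel_cup: stainless steel cup, 64 mm across, 70 mm tall, on the bench near the back corner beyond the truck's tail; origin at the centre of its underside. Not to be disturbed.
- tube_block: clear plastic tube standing on end, 44 mm across, 60 mm tall, on the bench at about x 105, y 262 mm, at the far back corner of the empty end; origin at the centre of its underside. Not to be disturbed.
- arch_block: wooden arch block 30 x 90 x 50 mm on the bench at the front far corner of the empty end, along the front edge; origin at the centre of its underside. Not to be disturbed.
- column_block: upright round wooden block, 30 mm across, 60 mm tall, on the bench top behind the hatch; origin at the centre of its underside. Not to be disturbed.
- long_block: wooden block 30 x 120 x 30 mm lying along the back edge of the empty end of the bench; origin at the centre of its underside. Not to be disturbed.
There are look-alikes about, which are no part of the job. Several things have the shape of the truck; the one meant has the colours described above.

How it is judged:
By the outcome, as a careful person would: the job done as asked, in the order asked, and still so for the second after the job is handed in, with the robot touching nothing.
It also fails if it takes over 45 s, if anything falls off the work surface, if the arm or the gripper's body presses on something with over 40 N, if the wrist force passes 120 N, or if a joint passes its speed limit or range.

## Working session

There is one attempt and no reset: what is moved stays moved. The work goes in short steps, Python scripts to look and compute and a tool call to move; the robot and the scene stay as the last step left them, time stands still between calls to the robot, and variables do not carry over. Pictures are saved under pics/ and viewed, at most 10 in all, crops included, and the job is handed in when it is done.

Besides the shell and the picture viewer there is one more tool, called after "Request:" in YAML: its name, and indented under it one key for each argument. step_arm: Moves the arm, as the interface text tells. Its arguments: {"type":"object","properties":{"commands":{"type":"array"},"grip_force":{"type":"number"}},"required":["commands"]}

```bash
mkdir -p pics
python3 - <<'E'
from cell import *
import cv2
print(observe())
for n in("scene","top"):
    im=read_camera(n); cv2.imwrite(f"pics/{n}0.png",im[:,:,::-1]); m=camera_model(n); print(n,m)
E
```

```text
{'time': 0.0, 'qpos': array([-1.37001895e+00,  3.42744412e-01,  1.52501825e+00,  5.75050487e-06,
        1.27535900e+00, -1.46001807e-01]), 'qvel': array([ 1.11984945e-04, -3.16141543e-05,  5.42943145e-04,  1.79113914e-03,
        1.55766545e-03,  1.21162011e-03]), 'joint_efforts': array([-1.30491750e-03, -4.31244493e+01, -2.44221246e+01,  7.18543888e-02,
        5.60489588e-02, -1.29753853e-04]), 'tool_pos': array([ 0.17837402, -0.49334852,  0.22603326]), 'tool_rot': array([-3.14008071e+00, -2.27886942e-04,  3.46777329e-01]), 'contact_force': array([ 0.02770373, -0.1764915 ,  0.79536896]), 'torque': array([ 0.0496185 , -0.02392325,  0.01939855]), 'grip_force': 0.0, 'opening': 0.09184519866422776}
scene {'vfov': 49.48741458045804, 'cx': 323.1642735181796, 'cy': 246.28614612711243, 'world_to_cam': array([[ 0.56480799,  0.82514597,  0.0112277 , -0.30780765],
       [-0.69261354,  0.46660563,  0.5500597 ,  0.30919612],
       [ 0.44864064, -0.31845456,  0.83504986, -1.38454954],
       [ 0.        ,  0.        ,  0.        ,  1.        ]])}
top {'vfov': 54.72501396607805, 'cx': 318.8263081920351, 'cy': 236.44776867401717, 'world_to_cam': array([[-0.0114868 , -0.9998168 ,  0.01531097, -0.0250791 ],
       [ 0.98322875, -0.00850638,  0.1821781 , -0.5486348 ],
       [-0.18201448,  0.01714683,  0.98314633, -0.94627707],
       [ 0.        ,  0.        ,  0.        ,  1.        ]])}
```

View pics/top0.png

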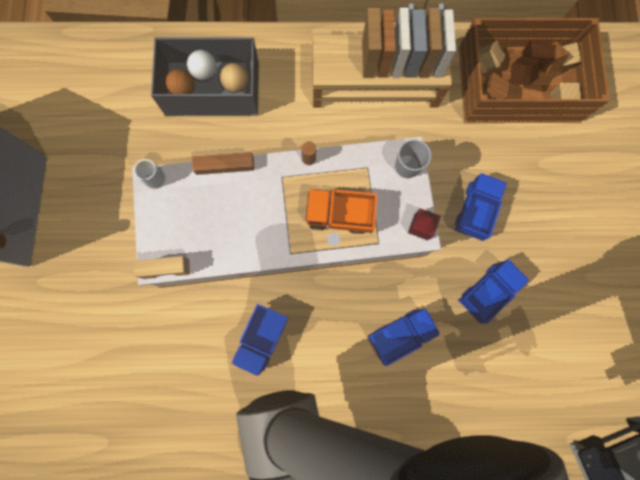

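View pics/scene0.png

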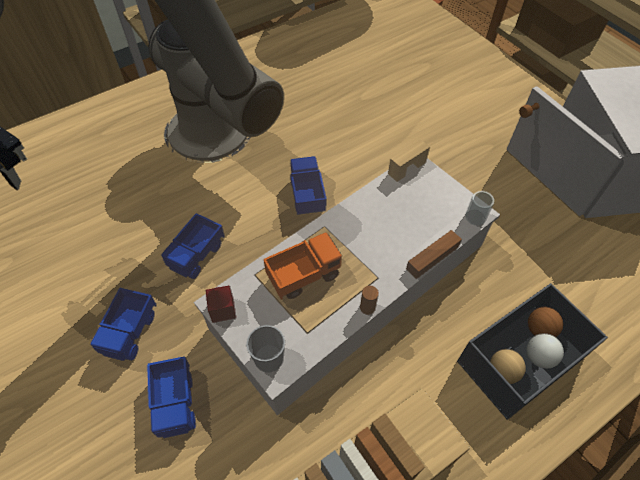

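The top view shows the bench turned slightly. The truck is at about (342,210) with its nose to the left (+y), and the steel spot is at (334,239). The hatch corners are near (281,177), (369,168), (379,243) and (289,253). The tower piece is at (424,224) and the cup at (413,158).

```bash
cat > h.py <<'E'
import numpy as np, cv2
from cell import *
def ray(n,uv,z,m=None):
    m=m or camera_model(n); f=240/np.tan(np.radians(m["vfov"]/2)); W=m["world_to_cam"]
    R=W[:3,:3]; c=-R.T@W[:3,3]
    d=R.T@np.array([(uv[0]-m["cx"])/f,-(uv[1]-m["cy"])/f,-1.])
    return c+d*(z-c[2])/d[2]
def orange(im):
    h=cv2.cvtColor(im,cv2.COLOR_RGB2HSV)
    k=cv2.inRange(h,(5,190,110),(16,255,255))
    n,l,s,c=cv2.connectedComponentsWithStats(k); i=1+np.argmax(s[1:,4]); return (l==i).astype(np.uint8),s[i]
E
python3 - <<'E'
from h import *
np.set_printoptions(precision=4,suppress=True)
im=cv2.imread("pics/top0.png")[:,:,::-1].copy()
for nm,z,ps in(("bench",.12,[(134,176),(423,138),(440,247),(138,279)]),("hatch",.122,[(281,177),(369,168),(379,243),(289,253)]),("spot",.122,[(334,239)]),("tower top",.2,[(424,224)]),("tower base",.12,[(424,224)]),("cup top",.19,[(413,158)])):
    for p in ps: print(nm,p,ray("top",p,z)[:2])
k,s=orange(im); print(s)
r=cv2.minAreaRect(np.argwhere(k)[:,::-1].astype(np.float32)); b=cv2.boxPoints(r)
for p in b: print("truck",p,ray("top",p,.184)[:2])
c=cv2.resize(im[130:270,260:450],None,fx=4,fy=4,interpolation=2); cv2.imwrite("pics/crop.png",c[:,:,::-1])
E
```

```text
bench (134, 176) [0.6638 0.3451]
bench (423, 138) [ 0.7425 -0.2492]
bench (440, 247) [ 0.512  -0.2712]
bench (138, 279) [0.4541 0.3246]
hatch (281, 177) [0.6591 0.0463]
hatch (369, 168) [ 0.6771 -0.134 ]
hatch (379, 243) [ 0.5208 -0.1491]
hatch (289, 253) [0.5024 0.03  ]
spot (334, 239) [ 0.5297 -0.0595]
tower top (424, 224) [ 0.5423 -0.2215]
tower base (424, 224) [ 0.5592 -0.2416]
cup top (413, 158) [ 0.6733 -0.2098]
[ 329  190   47   41 1242]
truck [328.2314 226.0697] [ 0.5432 -0.0461]
truck [331.7416 189.2135] [ 0.6144 -0.0538]
truck [376.809  193.5056] [ 0.6054 -0.139 ]
truck [373.2989 230.3618] [ 0.5343 -0.13  ]
```

View pics/crop.png

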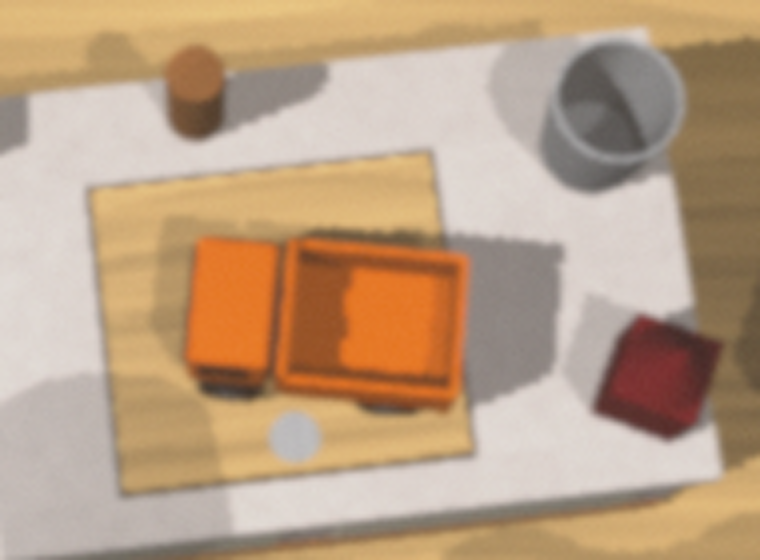

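Request:
step_arm:
  commands:
    - [0.33,3,2.4,1,0,0,0.11]
    - [0.33,6,4.8,2,0,0,0.22]
    - [0.33,9,7.2,3,0,0,0.33]
    - [0.33,12,9.6,3.5,0,0,0.44]
    - [0.33,15,12,3.5,0,0,0.55]

```text
time: 0.52
tool_pos: [0.3298, -0.3728, 0.2628]
tool_rot: [3.14, 0.001, 0.902]
contact_force: [1.1, -0.6, -0.3]
opening: 0.063
grip_force: 0.0
```

Request:
step_arm:
  commands:
    - [0.33,3,2.4,0,0,0,0.11]
    - [0.33,6,4.8,0,0,0,0.22]
    - [0.33,9,7.2,0,0,0,0.33]
    - [0.33,12,9.6,0,0,0,0.44]
    - [0.33,15,12,0,0,0,0.55]

```text
time: 0.93
tool_pos: [0.4795, -0.2521, 0.2614]
tool_rot: [-3.141, -0.0, 1.452]
contact_force: [1.4, -1.3, 0.5]
opening: 0.032
grip_force: 0.0
```

Request:
step_arm:
  commands:
    - [0.33,3,3,0,0,0,0.02]
    - [0.33,6,6,0,0,0,0.02]
    - [0.33,9,9.1,0,0,0,0.02]
    - [0.33,9,9.1,0,0,0,0.02]
    - [0.33,9,9.1,0,0,0,0.02]

```text
time: 1.35
tool_pos: [0.5695, -0.1606, 0.2607]
tool_rot: [-3.14, -0.001, 1.471]
contact_force: [0.2, -0.9, -0.9]
opening: 0.0303
grip_force: 0.0
```

Run:
```python
from h import *
o=observe(); print(o["time"],o["tool_pos"],o["tool_rot"],o["opening"],o["contact_force"])
m=camera_model("wrist"); im=read_camera("wrist"); cv2.imwrite("pics/w1.png",im[:,:,::-1]); np.save("m1.npy",m,allow_pickle=True)
```

```text
1.35 [ 0.56945699 -0.16056003  0.26071147] [-3.14025281e+00 -5.05304835e-04  1.47090138e+00] 0.030269626768396618 [ 0.24208124 -0.94104871 -0.89739551]
```

View pics/w1.png

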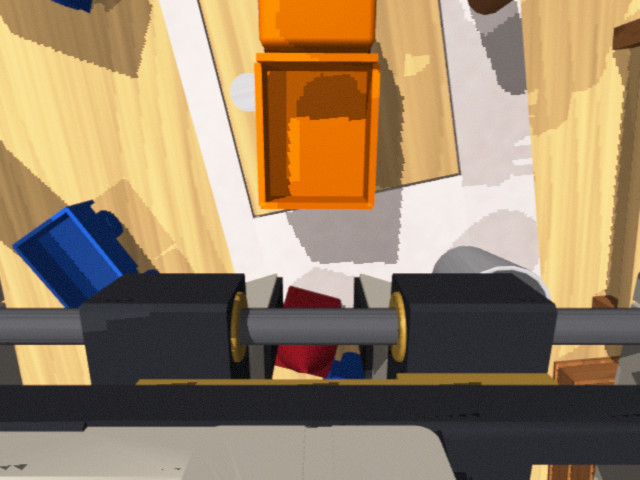

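The wrist view shows the tipper nearly square to the tool. The tail's rim corners are at (258,208) and (375,208), and the front rim corners at (256,57) and (379,55). The fingers are behind the tail.

Run:
```python
from h import *
m=np.load("m1.npy",allow_pickle=True).item()
for z in(.184,.192):
  for p in[(258,208),(375,208),(256,57),(379,55)]: print(z,p,ray("wrist",p,z,m))
print(ray("wrist",(242,93),.122,m))
```

```text
0.184 (258, 208) [ 0.53722852 -0.13055766  0.184     ]
0.184 (375, 208) [ 0.60761284 -0.13754797  0.184     ]
0.184 (256, 57) [ 0.5476777  -0.04697196  0.184     ]
0.184 (379, 55) [ 0.61514385 -0.05266732  0.184     ]
0.192 (258, 208) [ 0.53860618 -0.12926745  0.192     ]
0.192 (375, 208) [ 0.60658779 -0.13601913  0.192     ]
0.192 (256, 57) [ 0.54869866 -0.04853512  0.192     ]
0.192 (379, 55) [ 0.61386172 -0.05403606  0.192     ]
[ 0.52658131 -0.05729178  0.122     ]
```

Request:
step_arm:
  commands:
    - [0.33,0.3,0,-3,0,0,0]
    - [0.33,0.3,0,-6,0,0,0]
    - [0.33,0.3,0,-9,0,0,0]
    - [0.33,0.3,0,-11.2,0,0,0]
    - [0.33,0.3,0,-11.2,0,0,0]

```text
time: 1.82
tool_pos: [0.5676, -0.1633, 0.1449]
tool_rot: [-3.132, -0.002, 1.464]
contact_force: [-0.3, -0.3, -0.1]
opening: 0.0305
grip_force: 0.0
```

Request:
step_arm:
  commands:
    - [0.33,0.1,0.7,0,0,0,0]
    - [0.33,0.15,1.4,0,0,0,0]
    - [0.33,0.2,2.1,0,0,0,0]
    - [0.33,0.3,2.9,0,0,0,0]
    - [0.33,0.4,3.7,0,0,0,0]

```text
time: 2.23
tool_pos: [0.5763, -0.1256, 0.1515]
tool_rot: [3.138, 0.002, 1.467]
contact_force: [-0.1, -3.0, 2.3]
opening: 0.0305
grip_force: 1.7
```

Request:
step_arm:
  commands:
    - [0.33,0.1,1,0,0,0,0.0]
    - [0.33,0.2,2,0,0,0,0.01]
    - [0.33,0.3,3,0,0,0,0.02]
    - [0.33,0.35,4,0,0,0,0.03]
    - [0.33,0.4,5,0,0,0,0.04]

```text
time: 2.65
tool_pos: [0.5796, -0.0746, 0.1499]
tool_rot: [3.141, 0.0, 1.508]
contact_force: [1.0, -1.5, 0.9]
opening: 0.0302
grip_force: 1.1
```

Request:
step_arm:
  commands:
    - [0.33,0.05,1,0,0,0,0.01]
    - [0.33,0.1,2,0,0,0,0.02]
    - [0.33,0.15,3,0,0,0,0.03]
    - [0.33,0.15,4,0,0,0,0.04]
    - [0.33,0.15,5,0,0,0,0.05]

```text
time: 3.07
tool_pos: [0.581, -0.0248, 0.1498]
tool_rot: [3.141, 0.0, 1.558]
contact_force: [-0.5, -4.6, 3.3]
opening: 0.0302
grip_force: 2.0
```

Run:
```python
from h import *
o=observe(); print(o["time"],o["tool_pos"],o["tool_rot"],o["contact_force"])
im=read_camera("top"); cv2.imwrite("pics/top2.png",im[:,:,::-1])
```

```text
3.0667 [ 0.58099358 -0.02479558  0.14978029] [3.14138456e+00 1.08246031e-04 1.55780820e+00] [-0.52113283 -4.59693046  3.31410588]
```

View pics/top2.png

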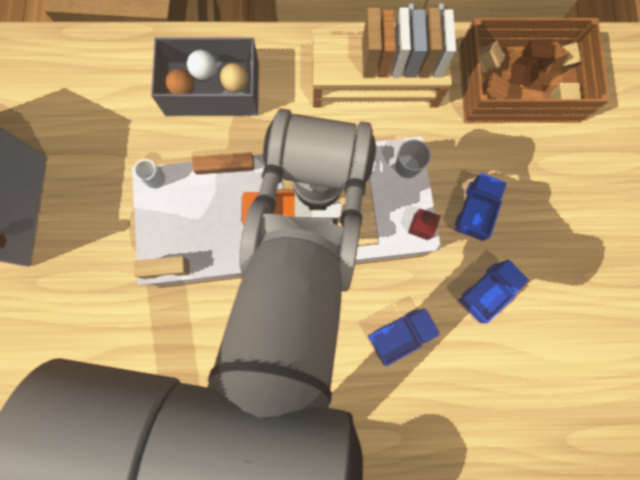

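The truck sits square ahead of the fingers, with its cab at about (255,208), and the other toys haven't moved. I'll keep pushing.

Request:
step_arm:
  commands:
    - [0.33,0,1,0,0,0,0.01]
    - [0.33,0,2,0,0,0,0.02]
    - [0.33,0,3,0,0,0,0.03]
    - [0.33,-0.05,4,0,0,0,0.04]
    - [0.33,-0.1,5,0,0,0,0.05]

```text
time: 3.53
tool_pos: [0.5796, 0.0255, 0.1494]
tool_rot: [-3.141, -0.0, 1.608]
contact_force: [0.4, -1.4, 0.3]
opening: 0.0304
grip_force: 0.8
```

Request:
step_arm:
  commands:
    - [0.33,0,1,0,0,0,0]
    - [0.33,-0.1,2,0,0,0,0]
    - [0.33,-0.15,3,0,0,0,0]
    - [0.33,-0.2,4,0,0,0,0]
    - [0.33,-0.25,4.7,0,0,0,0]

```text
time: 3.95
tool_pos: [0.5773, 0.0726, 0.1497]
tool_rot: [-3.142, -0.0, 1.607]
contact_force: [0.4, -1.8, -0.6]
opening: 0.0307
grip_force: 0.8
```

Request:
step_arm:
  commands:
    - [0.33,0,-1.5,0,0,0,0]
    - [0.33,0,-3,1,0,0,0]
    - [0.33,-2,-5,4,0,0,0]
    - [0.0,-4,-8,5,0,0,0]
    - [0.0,-5,-11,5,0,0,0]

```text
time: 4.37
tool_pos: [0.5273, -0.0386, 0.2025]
tool_rot: [3.137, 0.0, 1.609]
contact_force: [1.4, 0.6, -0.4]
opening: 0.0214
grip_force: 0.0
```

Run:
```python
from h import *
o=observe(); print(o["time"],o["tool_pos"],o["tool_rot"],o["contact_force"])
m=camera_model("wrist"); np.save("m2.npy",m,allow_pickle=True)
im=read_camera("wrist"); cv2.imwrite("pics/w3.png",im[:,:,::-1])
```

```text
4.3667 [ 0.5272578  -0.03859935  0.20253838] [3.13731057e+00 4.88742314e-04 1.60859574e+00] [ 1.38832984  0.64851567 -0.38108525]
```

View pics/w3.png

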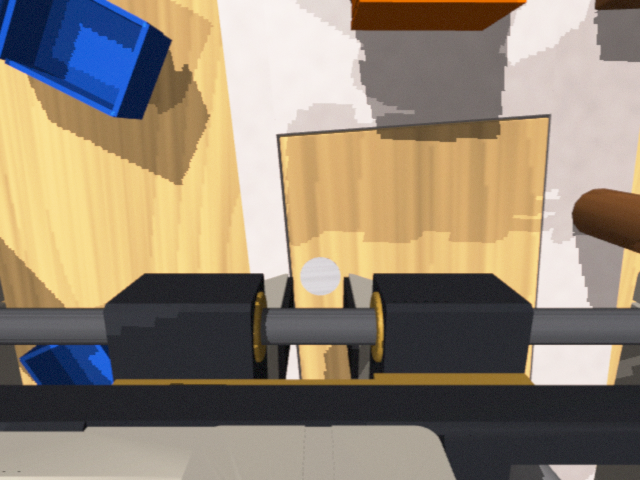

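The truck is now well past the hatch, with its tail's lower edge at row 29 and the hatch edge at about row 128. The steel spot is at (321,276).

Run:
```python
from h import *
m=np.load("m2.npy",allow_pickle=True).item()
print("spot",ray("wrist",(321,276),.122,m))
for p in[(278,135),(549,116)]: print("edge",ray("wrist",p,.122,m))
for p in[(353,29),(490,29)]: print("tail",ray("wrist",p,.138,m))
```

```text
spot [ 0.53171026 -0.05704322  0.122     ]
edge [0.50297325 0.02954147 0.122     ]
edge [0.66016668 0.04629585 0.122     ]
tail [0.54226048 0.08367233 0.138     ]
tail [0.61269521 0.08647293 0.138     ]
```

Request:
step_arm:
  commands:
    - [0,0.2,-1,1,0,0,-0.12]
    - [0,0.2,-1.95,2,0,0,-0.24]
    - [0,0.2,-1.95,2,0,0,-0.36]
    - [0,0.2,-1.95,2,0,0,-0.48]
    - [0,0.2,-1.95,2,0,0,-0.6]

```text
time: 4.83
tool_pos: [0.5297, -0.0578, 0.2199]
tool_rot: [3.142, -0.001, 1.0]
contact_force: [-0.3, 0.0, 0.3]
opening: 0.0004
grip_force: 0.0
```

Request:
step_arm:
  commands:
    - [0,0,0,0,0,0,-0.12]
    - [0,0,0,0,0,0,-0.24]
    - [0,0,0,0,0,0,-0.36]
    - [0,0,0,0,0,0,-0.48]
    - [0,0,0,0,0,0,-0.6]

```text
time: 5.25
tool_pos: [0.5296, -0.0575, 0.2196]
tool_rot: [-3.141, -0.0, 0.401]
contact_force: [0.1, 0.1, -0.0]
opening: 0.0003
grip_force: 0.0
```

Request:
step_arm:
  commands:
    - [0,0,0,-3,0,0,-0.1]
    - [0,0,0,-6,0,0,-0.2]
    - [0,0,0,-8,0,0,-0.3]
    - [0,0,0,-8,0,0,-0.3]
    - [0,0,0,-8,0,0,-0.3]

```text
time: 5.67
tool_pos: [0.5292, -0.0577, 0.1393]
tool_rot: [-3.141, 0.002, 0.11]
contact_force: [0.9, 0.1, 0.9]
opening: 0.0006
grip_force: 0.0
```

Request:
step_arm:
  commands:
    - [0,0,0,-1,0,0,0]
    - [0,0,0,-1.6,0,0,0]
    - [0,0,0,-1.9,0,0,0]
    - [0,0,0,-2.15,0,0,0]
    - [0,0,0,-2.25,0,0,0]

```text
time: 6.08
tool_pos: [0.53, -0.0582, 0.1178]
tool_rot: [3.141, -0.001, 0.107]
contact_force: [-0.8, 2.3, 5.1]
opening: 0.0003
grip_force: 2.3
```

Request:
step_arm:
  commands:
    - [0,0,0,-0.1,0,0,0]
    - [0,0,0,-0.1,0,0,0]
    - [0,0,0,-0.1,0,0,0]

```text
time: 6.33
tool_pos: [0.53, -0.0583, 0.1168]
tool_rot: [3.141, -0.002, 0.107]
contact_force: [0.5, 1.2, 5.3]
opening: 0.0004
grip_force: 2.4
```

Request:
step_arm:
  commands:
    - [0,0,0,1.5,0,0,0]
    - [0,0,0,4,0,0,0]
    - [0,0,0,7,0,0,0]
    - [0,0,0,10,0,0,0]
    - [0,0,0,13,0,0,0]

```text
time: 6.75
tool_pos: [0.5289, -0.0583, 0.2472]
tool_rot: [-3.141, 0.001, 0.107]
contact_force: [0.6, -0.3, 0.6]
opening: 0.0003
grip_force: 0.0
```

Request:
step_arm:
  commands:
    - [0,-3,-2,2,0,0,0]
    - [0,-6,-5,4,0,0,0]
    - [0,-9,-8,4,0,0,0]
    - [0,-12,-11,4,0,0,0]
    - [0,-15,-14,4,0,0,0]

```text
time: 7.17
tool_pos: [0.3828, -0.194, 0.2864]
tool_rot: [3.141, -0.0, 0.108]
contact_force: [0.2, -0.8, -0.7]
opening: 0.0003
grip_force: 0.0
```

Request:
step_arm:
  commands:
    - [0,-1,-3,0,0,0,0]
    - [0,-2,-6,0,0,0,0]
    - [0,-3,-9,0,0,0,0]
    - [0,-4,-12,0,0,0,0]
    - [0,-5,-15,0,0,0,0]

```text
time: 7.58
tool_pos: [0.3333, -0.3445, 0.286]
tool_rot: [-3.141, 0.0, 0.107]
contact_force: [0.5, -0.1, 0.8]
opening: 0.0003
grip_force: 0.0
```

Run:
```python
from h import *
o=observe(); print(o["time"],o["tool_pos"],o["contact_force"])
a=read_camera("scene"); b=read_camera("top")
cv2.imwrite("pics/f.png",np.hstack([a[120:440,180:540],b[100:420,110:470]])[:,:,::-1])
```

```text
7.5833 [ 0.33330846 -0.34453198  0.28600723] [ 0.51119781 -0.13644954  0.83735219]
```

View pics/f.png

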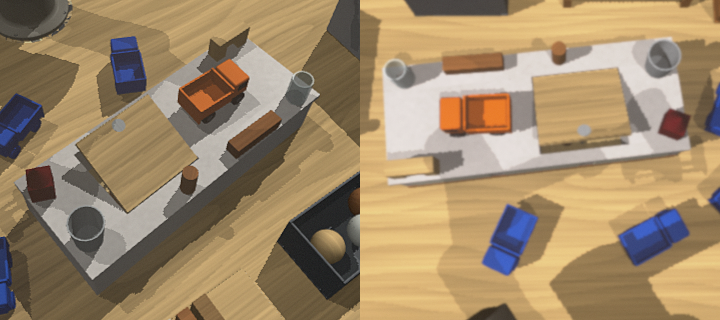

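The hatch stands ajar, with the spot raised at (584,130) in the right-hand view. The truck stands on the empty end, clear of the hatch, and the other toys haven't moved.

```bash
python3 -c "
from cell import *
print(hand_in())"
```

```text
the job is handed in; nothing more can be done
None
```

The truck was pushed onto the empty end of the bench, about 46 mm clear of the hatch; the hatch was then pressed at the steel spot and left ajar, the other toys look unmoved in the last picture, and the job is handed in.

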